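# Set a mandoline slicer to 8 mm with a dial depth gauge

## Task

The apples want 8 mm slices. Take the dial depth gauge off its stand, set it squarely across the channel of the mandoline slicer (over its movable in-feed plate, both ends of its base on the steel runners) and push it down firmly until the base sits flat; then let go of it and, with the gauge left standing there, turn the black knob of the slicer until the gauge reads 8 mm. Leave the gauge in place showing the reading, and do not shift the things lying around.

Things in the scene. Friction and masses are not known exactly. Their poses are not given: they have to be found in the camera images.
- gauge_grip (a point): Dial depth gauge, loose, 0.45 kg. This point: middle of its round red dial case (56 mm across, 20 mm tall, white face up), 40 mm above the underside of its base, 10 mm below the face; grip the case across its sides from above. Below it a neck 26 mm across, then the steel base 120 mm long (x), 28 wide (y), 12 thick. z up.
- gauge_foot (a point): Centre of the underside of the gauge's base, 40 mm below gauge_grip; x along the 120 mm base, z up. At the start it is 24 mm above the counter (on the stand); flat on the slicer's runners it is 70 mm above the counter.
- probe (a joint): The gauge's reading: how far the probe sticks out of the base, in m (0 flush, 0.014 free). With the base flat on the runners it is the depth of the in-feed plate, i.e. the slice thickness: 0.008 = 8 mm. On the dial the black needle starts at the long red mark (0) and turns clockwise 24 deg per mm; a mark each mm, thicker at 5 and 10, long green mark at 8.
- slicer_seat (a point): Good place for the gauge: on the channel's centre line at the level of the runners' tops; axes as the slicer. The in-feed plate runs from 158 mm behind this point (-x) to 38 mm ahead of it, the blade edge is 46 mm ahead. The gauge's base goes across (its x along this y, either way round), its middle within 12 mm of the centre line, from 60 mm behind to 30 mm ahead of this point.
- knob_grip (a point): Slicer's thickness knob, upright axis: black disc 52 mm across with a bar grip 49 mm long, 14 thick, 32 tall. Point on the axis, 103 mm above the counter, 7 mm below the bar's top; its x runs along the bar and turns with it. Clockwise from above lowers the in-feed plate 5 mm per rad; it stays where left (friction 0.08 N m). At the start the plate is 1.5 to 4 mm down, travel 0 to 12.5.
- slicer: Mandoline slicer (white decks, steel runners, black cheeks), standing fast on suction feet, 480 mm long. Origin on the counter under slicer_seat; x along it to the blade and out-feed end, y across to the knob, z up. Channel 84 mm wide between two flat steel runners, each 22 mm wide, tops 70 mm up, flush with blade and out-feed deck. The in-feed plate in the channel stays level as it sinks.
- gauge: The whole gauge; origin at gauge_foot, same axes. A brass probe 8 mm thick comes out of the middle of the underside, 14 mm when free; a spring pushes it out with 1.7 N when free and 0.06 N more for each mm pushed in. Once seated, the gauge's weight keeps the base flat.
- guard: Bystander: black hand guard (food pusher) of the slicer, 96 mm across, 64 mm tall, origin under its centre. Leave it.
- apples: Bystander: white bowl of apples, 190 mm across, 132 mm tall, origin under its centre. Leave it.
- flour_tub: Bystander: lidded tub of flour, 122 mm across, 88 mm tall, origin under its centre. Leave it.
- muffin_tin: Bystander: dark muffin tin with cinnamon rolls, 270 mm (its x) by 185 mm, 51 mm tall, origin under its centre. Leave it.
- stand: Low stand of the gauge, fixed: grey tray 150 x 66 mm with two dark blue foam blocks, tops 24 mm above the counter, 44 mm apart; the base rests on them and the probe hangs between. Origin under its centre, x along the gauge's base.
There are look-alikes about, which are no part of the job. Of the things that look like the gauge, the middle-sized one is meant.

How it is judged (in metres and radians):
On the way, in this order (a step that is already met when the one before it is completed fails the run):
1. the gauge is pushed down firmly by the gripper (over 6 N on the slicer) in its place across the channel, base flat on both runners (z of gauge_foot in the frame of slicer_seat between -0.0015 and 0.0015 m and y of gauge_foot in the frame of slicer_seat between -0.015 and 0.015 m and x of gauge_foot in the frame of slicer_seat between -0.065 and 0.033 m and angle between gauge's own z axis and vertical below 0.03 rad and angle between the x axis of gauge and the y axis of slicer, either way round below 0.2 rad and contact force between gauge and slicer above 6 N and contact force between the fingers and gauge above 1 N), for 0.2 s.
2. with the gauge standing flat and let go, the knob is turned until it reads 8 mm (within 0.7 mm) (z of gauge_foot in the frame of slicer_seat between -0.0015 and 0.0015 m and y of gauge_foot in the frame of slicer_seat between -0.015 and 0.015 m and x of gauge_foot in the frame of slicer_seat between -0.065 and 0.033 m and angle between gauge's own z axis and vertical below 0.03 rad and angle between the x axis of gauge and the y axis of slicer, either way round below 0.2 rad and value of joint probe between 0.0073 and 0.0087 m and contact force between the fingers and gauge below 0.1 N), for 0.2 s.
At the end, for the whole second after the job is handed in: The gauge stands released and at rest across the channel, base flat on the runners (within 1.5 mm and 1.7 deg), square within 11 deg, within 15 mm of the centre line, 65 mm behind to 33 mm ahead of slicer_seat, and reads 8 mm within 0.7 mm. Bystanders where they were within 30 mm (z of gauge_foot in the frame of slicer_seat between -0.0015 and 0.0015 m and y of gauge_foot in the frame of slicer_seat between -0.015 and 0.015 m and x of gauge_foot in the frame of slicer_seat between -0.065 and 0.033 m and angle between gauge's own z axis and vertical below 0.03 rad and angle between the x axis of gauge and the y axis of slicer, either way round below 0.2 rad and value of joint probe between 0.0073 and 0.0087 m and linear speed of gauge below 0.01 m/s and angular speed of gauge below 0.1 rad/s); the robot touches nothing.
It fails at once if a bystander (hand guard, apple bowl, flour tub, muffin tin) is shifted by more than 30 mm (distance of any of guard, apples, flour_tub, muffin_tin from where it was at the start of the episode above 0.03 m).
It also fails if it takes over 54 s, if anything falls off the work surface, if the arm or the gripper's body presses on something with over 40 N, if the wrist force passes 120 N, or if a joint passes its speed limit or range.

## Robot

A 6-joint arm with a two-finger parallel gripper is mounted at the origin on the work surface. World frame = base frame: x ahead of the robot, y to its left, z up, the work surface at z = 0. Lengths are in m, angles in degrees, forces in N, time in s.
With the tool pointing down it reaches from about 0.225 to 0.725 m from the base axis. Payload 3.1 kg.
Tool frame: the origin (TCP) lies at the very end of the fingers, on their centre line; the grasp point (between the pads) lies 19 mm behind it (ctrl.tcp_to_grasp is the distance from the TCP to the grasp point, in m); z points along the fingers, y is the line along which they close (so a half turn about z gives the same grasp; the last joint's range is limited). The gripper opens to 85 mm and grips with 20 to 120 N. Pads are 22 mm wide; open, the fingers measure 114 mm over their backs; the gripper's body (76 mm by 85 mm) begins 54 mm behind the grasp point. The pads swing forward as they close: fully open they stand 13 mm farther back than shut.
Start: joints at [56.219, 2.75, 5.684, 92.934, 0, 82.678], TCP at [0.234, 0.47, 0.231] pointing down, gripper open.
Joint ranges: [-166.93, 166.93], [-56.73, 111.36], [-69.38, 81.34], [-121.58, 131.49], [-85.45, 84.26], [-180, 180]. Speed limits (degrees/s): [159.86, 159.86, 180, 180, 180, 180].

## Interface

Orientations are given as a 3x3 rotation matrix whose columns are the frame's x, y, z axes.
In Python, from bench import ctrl, viewer, workorder gives the robot as it stands. The module is installed in compiled form; this text tells all that it offers.
- The arm moves only by the tool move_arm, never from a script. Its argument "series" is a list of rows, each an object of numbers: "tx", "ty", "tz": the shift along the tool's x, y, z in units of 50 mm (1.0 is 50 mm); "spin": the turn about the tool's z in units of 4 degrees (1.0 is 4 degrees); "hand": the opening, from -1 (shut) to 1 (fully open). In form: [{"tx": .., "ty": .., "tz": .., "spin": .., "hand": ..}, ...]. A call has 1 to 12 rows; each row shifts and turns the commanded pose from where the row before left it, along the tool's axes as they then stand; what a row does not reach is not made up. A row lasts 1/10 s, in which the tool goes at most 50 mm and 8.59 degrees, less where a joint would pass 70% of its speed; a pose out of reach is approached as far as the arm can. A call with a number of a shift or a turn outside -1 to 1 is refused whole. A call with a gripper value outside its range is refused whole. The fingers move at their own pace and stop on an object; "squeeze" is the grip in N (left out, the last holds). Time passes only in rows, so rows that do not move let the fingers close. It gives the time, the measured TCP pose, the force, the opening and the grip force at its end, in the units of the state.
- ctrl.state(): the state, without advancing time (a new reading comes with each control period).
- viewer.read_camera(name): name is "side" or "top"; returns the picture (384x512x3 uint8, blue, green, red); there is no depth.
- viewer.calibration(name): a dict with "fx", "fy", "cx", "cy" (pixels), "R" (3x3) and "t" (3): a world point X has camera coordinates R X + t. Camera axes: x right, y down, z forward; pixel columns grow to the right and rows downward; lengths in m; the calibration is good to about 2 mm. A picture is of the moment at which its call begins. calibration takes no time and is no camera call.
- workorder.job_done(): hands the job in; it is judged then, once.
Trained networks look in the newest picture that a camera, given by its name, has taken for a name from the list of things; names that differ only in an ending like _2 or _b are one class to them, and where a whole thing is asked for, a point or a joint stands for the part that bears it (a point fixed in the world has none). Each returns a list of dicts, best first, with "confidence" (0 to 1); they miss things now and then, are a little off and sometimes report something else, mostly with a low value. They report only what shows in the picture. A call takes as long as a camera call. They do not tell look-alikes from the thing itself.
- viewer.outline_of(camera, name): "region" (384x512 bool, what is visible of it) and "centre" ([column, row] as shares, 0 to 1, of the picture: columns of its width, rows of its height, amid what is visible of it).
- viewer.mark_of(camera, name): "centre" ([column, row] as shares, 0 to 1, of the picture: columns of its width, rows of its height: a listed point, or the origin of a listed thing).
The state is a dict: "time_s": time; "joint_positions": joint angles; "joint_vel": joint speeds; "tau": joint torques, N m; "tool_pos": TCP position; "eef_rot": TCP orientation; "wrist_force": force on the tool from outside, world axes, zero at the start; "wrist_torque": the same for the moment, N m; "gripper_width": finger opening in m; "finger_force": force on a finger pad.
Only numpy, scipy, OpenCV 4.12 (cv2) and the standard library are available. Lean on these libraries where they do the work, as an engineer would, in place of code of your own. Each camera call takes 0.05 s, during which the arm holds its last target. There are 200 camera calls.

## Working session

There is one attempt and no reset: what is moved stays moved. The work goes in short steps, Python scripts to look and compute and a tool call to move; the robot and the scene stay as the last step left them, time stands still between calls to the robot, and variables do not carry over. Pictures are saved under pics/ and viewed, at most 10 in all, crops included, and the job is handed in when it is done.

Besides the shell and the picture viewer there is one more tool, called after "Call:" as name(argument=value, ...), one argument or row to a line, values as JSON. move_arm: Moves the arm, as the interface text tells. Its arguments: {"type":"object","properties":{"series":{"type":"array"},"squeeze":{"type":"number"}},"required":["series"]}

```bash
mkdir -p pics
cat > h.py <<'E'
import numpy as np, cv2
from bench import ctrl, viewer, workorder
def ray(cam,px):
    c=viewer.calibration(cam);R=np.array(c["R"]);t=np.array(c["t"])
    d=R.T@np.array([(px[0]-c["cx"])/c["fx"],(px[1]-c["cy"])/c["fy"],1]);return -R.T@t,d
def at_z(cam,px,z):
    o,d=ray(cam,px);return o+d*(z-o[2])/d[2]
def proj(cam,X):
    c=viewer.calibration(cam);p=np.array(c["R"])@np.array(X)+np.array(c["t"])
    return np.array([c["fx"]*p[0]/p[2]+c["cx"],c["fy"]*p[1]/p[2]+c["cy"]])
def marks(cam,name):
    return [(np.array(m["centre"])*[512,384],m["confidence"]) for m in viewer.mark_of(cam,name)]
E
cat > a.py <<'E'
from h import *
np.set_printoptions(precision=3,suppress=True)
for c in("top","side"):
    im=viewer.read_camera(c);cv2.imwrite(f"pics/{c}0.png",im)
    print(c,ray(c,(256,192)))
    for n,z in(("gauge_grip",.064),("slicer_seat",.07),("knob_grip",.103),("slicer",0),("stand",0),("guard",0),("apples",0),("flour_tub",0),("muffin_tin",0)):
        for p,k in marks(c,n):
            if k>.15: print(n,p,round(k,2),at_z(c,p,z)[:2])
s=ctrl.state();print(s["tool_pos"],s["eef_rot"],s["gripper_width"],s["time_s"],ctrl.tcp_to_grasp)
E
python3 a.py; python3 -c "
import cv2
a=cv2.imread('pics/top0.png');cv2.imwrite('pics/top0b.png',cv2.resize(a,(800,600),interpolation=2))
a=cv2.imread('pics/side0.png');cv2.imwrite('pics/side0b.png',cv2.resize(a,(800,600),interpolation=2))"
```

```text
top (array([0.283, 0.014, 1.495]), array([ 0.177,  0.007, -0.984]))
gauge_grip [405.094 234.586] 0.68 [ 0.395 -0.449]
gauge_grip [323.277 265.613] 0.6 [ 0.301 -0.185]
gauge_grip [360.806 203.981] 0.57 [ 0.496 -0.314]
slicer_seat [250.419 183.898] 0.83 [0.566 0.041]
knob_grip [281.19  208.205] 0.73 [ 0.48  -0.055]
knob_grip [254.106 181.709] 0.54 [0.567 0.029]
slicer [249.702 184.589] 0.78 [0.578 0.045]
slicer [358.502 210.816] 0.25 [ 0.482 -0.319]
stand [355.584 212.813] 0.95 [ 0.476 -0.309]
guard [177.408 266.496] 0.59 [0.306 0.287]
apples [ 90.419 212.89 ] 0.56 [0.489 0.584]
flour_tub [419.174 185.894] 0.92 [ 0.564 -0.529]
muffin_tin [348.314 136.704] 0.94 [ 0.741 -0.298]
side (array([0.305, 1.133, 1.071]), array([ 0.146, -0.751, -0.644]))
gauge_grip [276.019 154.291] 0.66 [ 0.496 -0.306]
gauge_grip [322.611 178.906] 0.66 [ 0.287 -0.172]
gauge_grip [304.998 148.186] 0.53 [ 0.378 -0.377]
slicer_seat [238.592 200.794] 0.96 [0.585 0.028]
knob_grip [272.691 182.016] 0.48 [ 0.473 -0.066]
slicer [239.821 218.189] 0.82 [0.578 0.047]
stand [277.504 163.891] 0.83 [ 0.49  -0.325]
guard [304.794 276.211] 0.79 [0.308 0.274]
apples [231.322 357.888] 0.64 [0.479 0.592]
apples [278.323 160.819] 0.37 [ 0.49  -0.349]
flour_tub [272.179 138.893] 0.7 [ 0.547 -0.522]
muffin_tin [220.877 163.891] 0.82 [ 0.737 -0.276]
muffin_tin [270.49  185.894] 0.75 [ 0.496 -0.166]
muffin_tin [238.182 200.294] 0.62 [ 0.607 -0.052]
[0.234 0.47  0.231] [[-0.895  0.446  0.   ]
 [ 0.446  0.895  0.   ]
 [-0.     0.    -1.   ]] 0.08531009235847463 1.0 0.0187
```

View pics/top0b.png

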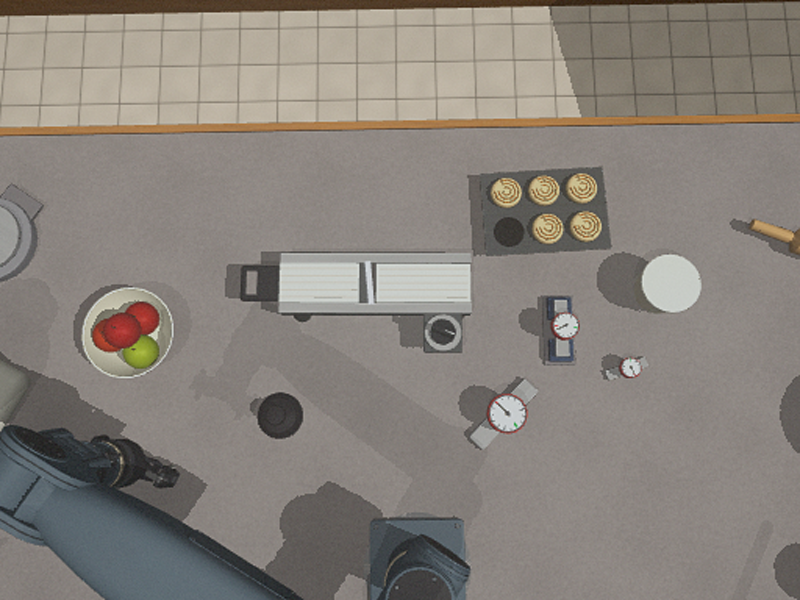

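View pics/side0b.png

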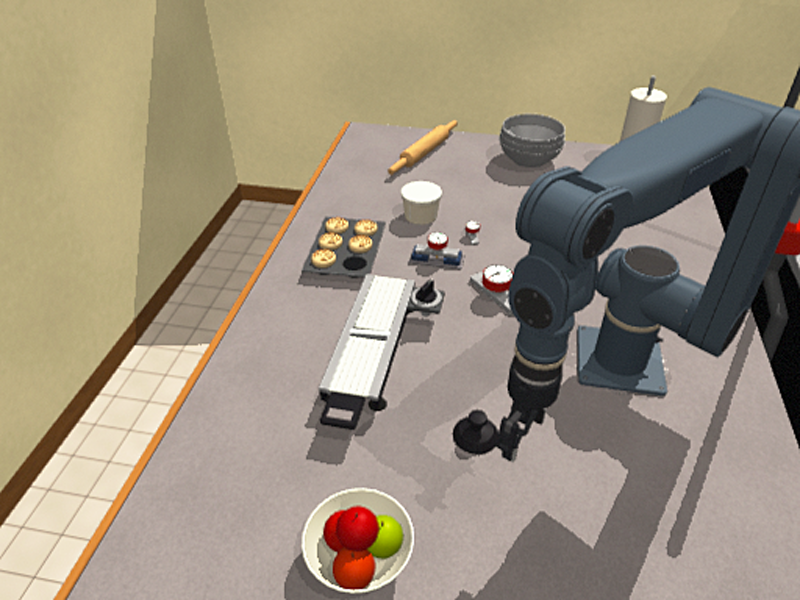

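Top view (800x600 picture): the gauge look-alikes are at (565,325) on the blue/grey stand, (507,412), the larger one lying on the counter, and (630,367), the tiny one. The middle-sized one at (565,325) is on the stand, as described. The slicer's knob is at (443,332), the blade at (367,282) and the in-feed plate to its right. I'll confirm this in an enlarged crop.

```bash
cat > b.py <<'E'
from h import *
np.set_printoptions(precision=4,suppress=True)
im=viewer.read_camera("top")
cv2.imwrite("pics/crop1.png",cv2.resize(im[150:290,230:420],None,fx=4.2,fy=4.2,interpolation=cv2.INTER_CUBIC))
viewer.read_camera("side")
def tri(p,q):
    A=[];b=[]
    for c,x in(("top",p),("side",q)):
        o,d=ray(c,x);d/=np.linalg.norm(d);M=np.eye(3)-np.outer(d,d);A.append(M);b.append(M@o)
    return np.linalg.lstsq(np.vstack(A),np.hstack(b),rcond=None)[0]
ms={c:{n:marks(c,n) for n in("gauge_grip","gauge_foot","slicer_seat","knob_grip","stand")} for c in("top","side")}
for n in ms["top"]:
    for p,k in ms["top"][n]:
        for q,l in ms["side"][n]:
            if min(k,l)>.3:print(n,p,q,tri(p,q))
for n in("slicer","stand","gauge"):
    for o in viewer.outline_of("top",n):
        if o["confidence"]>.3:
            ys,xs=np.nonzero(o["region"]);r=cv2.minAreaRect(np.c_[xs,ys].astype(np.float32));print(n,o["confidence"],r)
E
python3 b.py
```

```text
gauge_grip [319.5904 264.    ] [320.3072 179.2128] [ 0.3011 -0.1741  0.0597]
gauge_grip [319.5904 264.    ] [303.3088 148.9152] [ 0.3386 -0.153   0.2099]
gauge_grip [319.5904 264.    ] [276.3776 155.712 ] [ 0.3883 -0.1478  0.176 ]
gauge_grip [360.3968 205.7088] [320.3072 179.2128] [ 0.3972 -0.312  -0.0177]
gauge_grip [360.3968 205.7088] [303.3088 148.9152] [ 0.4305 -0.2942  0.1241]
gauge_grip [360.3968 205.7088] [276.3776 155.712 ] [ 0.4939 -0.3154  0.0498]
gauge_grip [405.8112 238.1952] [320.3072 179.2128] [ 0.3479 -0.5337 -0.2101]
gauge_grip [405.8112 238.1952] [303.3088 148.9152] [ 0.3893 -0.4735 -0.0056]
gauge_grip [405.8112 238.1952] [276.3776 155.712 ] [ 0.4552 -0.4882 -0.0693]
gauge_grip [ 88.7808 216.1152] [320.3072 179.2128] [0.3554 0.3954 0.5092]
gauge_grip [ 88.7808 216.1152] [303.3088 148.9152] [0.3747 0.3711 0.5644]
gauge_grip [ 88.7808 216.1152] [276.3776 155.712 ] [0.4058 0.3806 0.5408]
gauge_foot [398.3872 237.3888] [316.8768 185.8944] [ 0.3573 -0.5169 -0.2435]
gauge_foot [398.3872 237.3888] [278.5792 162.2016] [ 0.4509 -0.4728 -0.0965]
gauge_foot [357.4784 215.0016] 
[... 285 characters left out ...]
eat [252.5184 182.592 ] [238.2848 197.6832] [0.5753 0.035  0.0904]
stand [356.1984 211.392 ] [279.296  163.6992] [ 0.4795 -0.3086  0.014 ]
stand [356.1984 211.392 ] [236.8    214.8096] [ 0.6165 -0.3863 -0.3996]
slicer 0.8 ((227.5, 193.5), (63.0, 147.0), 90.0)
stand 0.93 ((357.28033447265625, 211.00877380371094), (44.804176330566406, 20.063955307006836), 87.70938873291016)
gauge 0.92 ((360.2878112792969, 210.49026489257812), (18.787776947021484, 36.03900909423828), 12.094757080078125)
gauge 0.89 ((323.0000305175781, 265.5000305175781), (24.748737335205078, 51.61879348754883), 45.0)
gauge 0.52 ((400.0207214355469, 235.24827575683594), (12.290731430053711, 26.574554443359375), 85.2363510131836)
```

View pics/crop1.png

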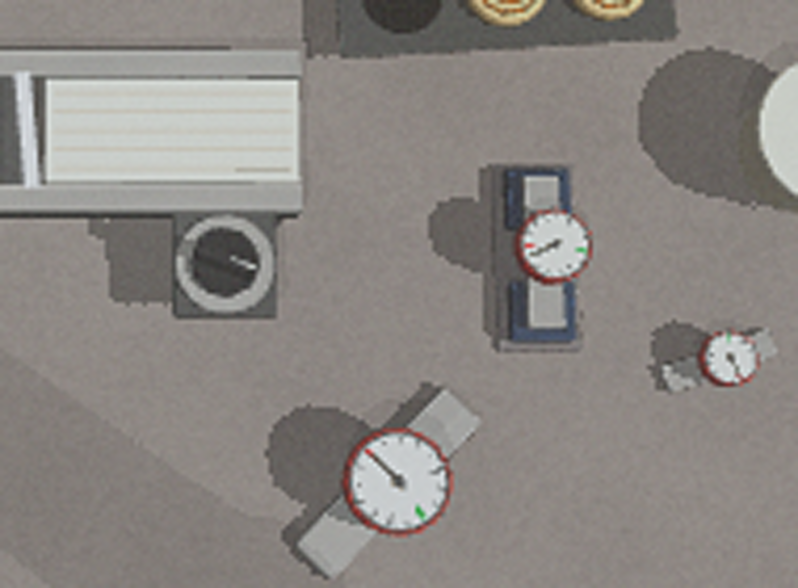

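The crop confirms it: the gauge on the blue-foam stand, dial at crop (555,245), is mid-sized between the large one (398,481) and the small one (730,358). Its base runs from (541,176) to (549,329). In-feed plate: x 45..299, y 78..183. Knob: (225,263), with its pointer aiming about 18° right-down.

```bash
cat > c.py <<'E'
from h import *
np.set_printoptions(precision=4,suppress=True)
im=cv2.imread("pics/top0.png")
def c(x,y,z): return at_z("top",(230+x/4.2-.4,150+y/4.2-.4),z)
print("dial",c(555,245,.074),"base",c(541,176,.036),c(549,329,.036))
print("runner outer end",c(301,50,.07),c(301,214,.07))
print("plate corners",c(299,78,.067),c(299,183,.067),c(45,80,.067),c(45,183,.067))
print("knob rim",c(187,263,.07),c(275,263,.07),c(225,215,.07),c(225,312,.07))
print("ptr",c(228,258,.11),c(258,268,.11), "disc",c(225,263,.078))
for X in([.48,-.05,.103],[.48,-.05,.07]): print(proj("top",X))
a=im[150:230,175:310];cv2.imwrite("pics/crop2.png",cv2.resize(a,None,fx=5.9,fy=5.9,interpolation=cv2.INTER_LANCZOS4))
b=cv2.imread("pics/side0.png")[160:215,235:300]
k=im[190:225,262:302]
cv2.imwrite("pics/crop3.png",np.hstack([cv2.resize(k,(400,350),interpolation=2),cv2.resize(b,(400,350),interpolation=2)]))
E
python3 c.py
```

```text
dial [ 0.4814 -0.3138  0.074 ] base [ 0.5417 -0.3146  0.036 ] [ 0.421  -0.3144  0.036 ]
runner outer end [ 0.6382 -0.1257  0.07  ] [ 0.509  -0.1216  0.07  ]
plate corners [ 0.6166 -0.1237  0.067 ] [ 0.5336 -0.1211  0.067 ] [0.6182 0.074  0.067 ] [0.5367 0.0746 0.067 ]
knob rim [ 0.4725 -0.0335  0.07  ] [ 0.4714 -0.1006  0.07  ] [ 0.5091 -0.0634  0.07  ] [ 0.4345 -0.0615  0.07  ]
ptr [ 0.4704 -0.0626  0.11  ] [ 0.4626 -0.0847  0.11  ] disc [ 0.4709 -0.062   0.078 ]
[279.666  208.3609]
[279.2293 209.8072]
```

View pics/crop3.png

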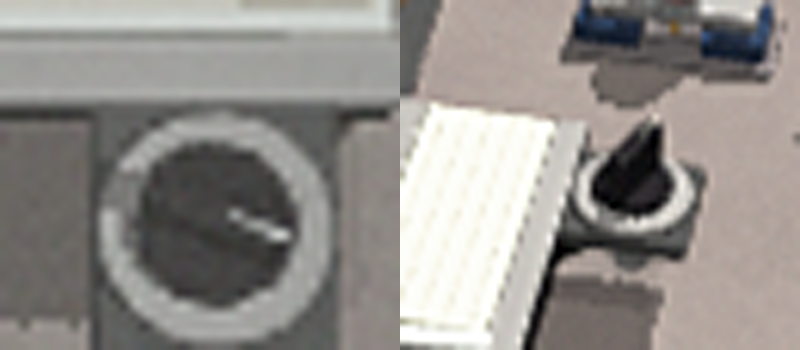

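View pics/crop2.png

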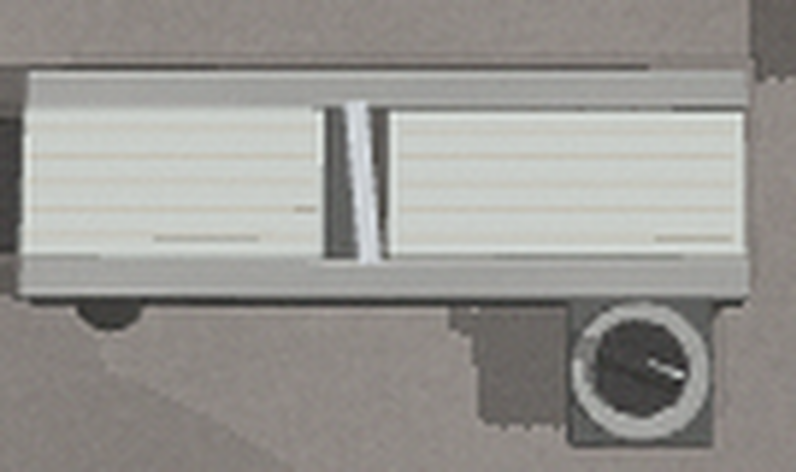

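Slicer seat is at about (0.576, 0.036) with its x along +y. The gauge is at (0.481, -0.314) with its base along world x. The knob is at (0.471, -0.062) with its bar at about 71° from x. First I align the tool.

Call:
move_arm(
  series=[
    {"spin":-0.95,"hand":1},
    {"spin":-0.95},
    {"spin":-0.95},
    {"spin":-0.95},
    {"spin":-0.95},
    {"spin":-0.95},
    {"spin":-0.93},
    {},
  ],
)

```text
invalid input at $.series[0]: expected keys tx, ty, tz, spin, hand
```

Call:
move_arm(
  series=[
    {"tx":-0.25,"ty":-0.8},
    {"tx":-0.25,"ty":-0.8},
    {"tx":-0.25,"ty":-0.8},
    {"tx":-0.25,"ty":-0.8},
    {"tx":-0.25,"ty":-0.8},
    {"tx":-0.25,"ty":-0.8},
    {"tx":-0.25,"ty":-0.8},
    {"tx":-0.25,"ty":-0.8},
    {"tx":-0.25,"ty":-0.8},
    {"tx":-0.25,"ty":-0.8},
    {"tx":-0.25,"ty":-0.8},
    {},
  ],
)

```text
invalid input at $.series[0]: expected keys tx, ty, tz, spin, hand
```

All keys are required in each row.

Call:
move_arm(
  series=[
    {"tx":0,"ty":0,"tz":0,"spin":-0.95,"hand":1},
    {"tx":0,"ty":0,"tz":0,"spin":-0.95,"hand":1},
    {"tx":0,"ty":0,"tz":0,"spin":-0.95,"hand":1},
    {"tx":0,"ty":0,"tz":0,"spin":-0.95,"hand":1},
    {"tx":0,"ty":0,"tz":0,"spin":-0.95,"hand":1},
    {"tx":0,"ty":0,"tz":0,"spin":-0.95,"hand":1},
    {"tx":0,"ty":0,"tz":0,"spin":-0.93,"hand":1},
    {"tx":0,"ty":0,"tz":0,"spin":0,"hand":1},
  ],
)

```text
time_s: 2.55
tool_pos: [0.2339, 0.47, 0.2313]
eef_rot: [[-1.0, -0.001, -0.0], [-0.001, 1.0, 0.0], [0.0, 0.0, -1.0]]
wrist_force: [-0.0, -0.5, -1.3]
gripper_width: 0.085
finger_force: 0.0
```

Call:
move_arm(
  series=[
    {"tx":-0.25,"ty":-0.8,"tz":0,"spin":0,"hand":1},
    {"tx":-0.25,"ty":-0.8,"tz":0,"spin":0,"hand":1},
    {"tx":-0.25,"ty":-0.8,"tz":0,"spin":0,"hand":1},
    {"tx":-0.25,"ty":-0.8,"tz":0,"spin":0,"hand":1},
    {"tx":-0.25,"ty":-0.8,"tz":0,"spin":0,"hand":1},
    {"tx":-0.25,"ty":-0.8,"tz":0,"spin":0,"hand":1},
    {"tx":-0.25,"ty":-0.8,"tz":0,"spin":0,"hand":1},
    {"tx":-0.25,"ty":-0.8,"tz":0,"spin":0,"hand":1},
    {"tx":-0.25,"ty":-0.8,"tz":0,"spin":0,"hand":1},
    {"tx":-0.25,"ty":-0.8,"tz":0,"spin":0,"hand":1},
    {"tx":-0.25,"ty":-0.8,"tz":0,"spin":0,"hand":1},
    {"tx":0,"ty":0,"tz":0,"spin":0,"hand":1},
  ],
)

```text
time_s: 3.75
tool_pos: [0.373, 0.0259, 0.2312]
eef_rot: [[-1.0, 0.009, 0.001], [0.009, 1.0, -0.002], [-0.001, -0.002, -1.0]]
wrist_force: [0.7, 0.5, -0.6]
gripper_width: 0.0853
finger_force: 0.0
```

Call:
move_arm(
  series=[
    {"tx":-0.27,"ty":-0.86,"tz":0,"spin":0,"hand":1},
    {"tx":-0.27,"ty":-0.86,"tz":0,"spin":0,"hand":1},
    {"tx":-0.27,"ty":-0.86,"tz":0,"spin":0,"hand":1},
    {"tx":-0.27,"ty":-0.86,"tz":0,"spin":0,"hand":1},
    {"tx":-0.27,"ty":-0.86,"tz":0,"spin":0,"hand":1},
    {"tx":-0.27,"ty":-0.86,"tz":0,"spin":0,"hand":1},
    {"tx":-0.27,"ty":-0.86,"tz":0,"spin":0,"hand":1},
    {"tx":-0.27,"ty":-0.86,"tz":0,"spin":0,"hand":1},
    {"tx":0,"ty":0,"tz":0.8,"spin":0,"hand":1},
    {"tx":0,"ty":0,"tz":0.8,"spin":0,"hand":1},
    {"tx":0,"ty":0,"tz":0,"spin":0,"hand":1},
    {"tx":0,"ty":0,"tz":0,"spin":0,"hand":1},
  ],
)

```text
time_s: 4.95
tool_pos: [0.4797, -0.3124, 0.1505]
eef_rot: [[-1.0, -0.001, -0.002], [-0.001, 1.0, 0.002], [0.002, 0.002, -1.0]]
wrist_force: [-0.3, -0.0, 1.1]
gripper_width: 0.0856
finger_force: 0.0
```

```bash
cat > d.py <<'E'
import sys
from h import *
np.set_printoptions(precision=4,suppress=True)
s=ctrl.state();print(s["tool_pos"],s["eef_rot"],s["wrist_force"],s["joint_positions"],s["time_s"])
n,S=sys.argv[1],[float(x) for x in sys.argv[2:5]]
o=[]
for c in("top","side"):
    im=viewer.read_camera(c);u,v=proj(c,S).astype(int)
    u=min(max(u,50),462);v=min(max(v,45),339)
    o.append(cv2.resize(im[v-45:v+45,u-45:u+45],(400,400),interpolation=2))
cv2.imwrite(f"pics/{n}.png",np.hstack(o))
E
python3 d.py g1 .481 -.314 .07
```

```text
[ 0.4797 -0.3124  0.1505] [[-1.     -0.0012 -0.0024]
 [-0.0012  1.      0.0023]
 [ 0.0024  0.0023 -1.    ]] [-0.3377 -0.0147  1.1246] [-39.7872   9.8257   4.1702  84.5345   0.0103 -39.8574] 4.95
```

View pics/g1.png

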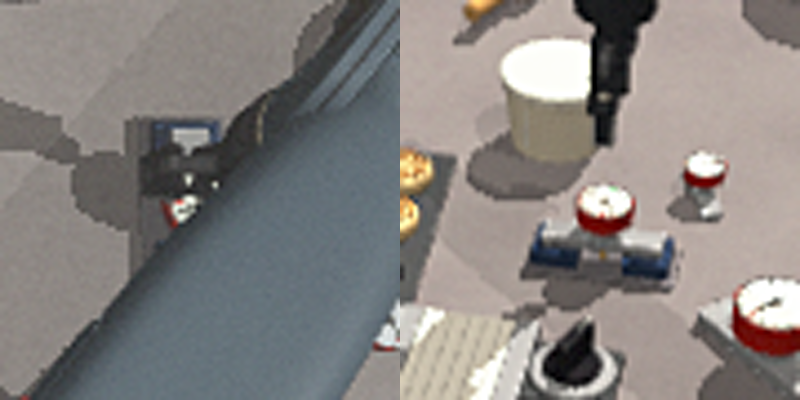

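The side view shows the gripper above the gauge (dial at right-panel (605,205)) and aligned in x. I descend and grip.

Call:
move_arm(
  series=[
    {"tx":-0.02,"ty":-0.03,"tz":0.535,"spin":0,"hand":1},
    {"tx":0,"ty":0,"tz":0.535,"spin":0,"hand":1},
    {"tx":0,"ty":0,"tz":0.535,"spin":0,"hand":1},
    {"tx":0,"ty":0,"tz":0.535,"spin":0,"hand":1},
    {"tx":0,"ty":0,"tz":0,"spin":0,"hand":1},
    {"tx":0,"ty":0,"tz":0,"spin":0,"hand":-1},
    {"tx":0,"ty":0,"tz":0,"spin":0,"hand":-1},
    {"tx":0,"ty":0,"tz":0,"spin":0,"hand":-1},
    {"tx":0,"ty":0,"tz":0,"spin":0,"hand":-1},
    {"tx":0,"ty":0,"tz":0,"spin":0,"hand":-1},
    {"tx":0,"ty":0,"tz":0,"spin":0,"hand":-1},
    {"tx":0,"ty":0,"tz":0,"spin":0,"hand":-1},
  ],
  squeeze=50,
)

```text
time_s: 6.25
tool_pos: [0.4838, -0.3152, 0.0487]
eef_rot: [[-1.0, -0.002, 0.006], [-0.002, 1.0, -0.001], [-0.006, -0.001, -1.0]]
wrist_force: [-0.2, 4.0, 6.0]
gripper_width: 0.0543
finger_force: 54.0
```

Call:
move_arm(
  series=[
    {"tx":0,"ty":0,"tz":-0.3,"spin":0,"hand":-1},
    {"tx":0,"ty":0,"tz":-0.6,"spin":0,"hand":-1},
    {"tx":0,"ty":0,"tz":-0.6,"spin":0,"hand":-1},
    {"tx":0,"ty":0,"tz":-0.6,"spin":0,"hand":-1},
    {"tx":0,"ty":0,"tz":-0.4,"spin":0,"hand":-1},
    {"tx":0,"ty":0,"tz":0,"spin":0,"hand":-1},
    {"tx":0,"ty":0,"tz":0,"spin":0,"hand":-1},
  ],
)

```text
time_s: 6.95
tool_pos: [0.4815, -0.3158, 0.17]
eef_rot: [[-1.0, -0.001, 0.001], [-0.001, 1.0, -0.001], [-0.001, -0.001, -1.0]]
wrist_force: [-0.3, 0.1, -5.5]
gripper_width: 0.0542
finger_force: 54.1
```

```bash
python3 d.py g2 .483 -.315 .18
```

```text
[ 0.4815 -0.3158  0.17  ] [[-1.     -0.0008  0.0009]
 [-0.0008  1.     -0.0014]
 [-0.0009 -0.0014 -1.    ]] [-0.3002  0.1255 -5.4589] [-39.9151   9.915    6.4815  86.4749  -0.0257 -39.9635] 6.95
```

View pics/g2.png

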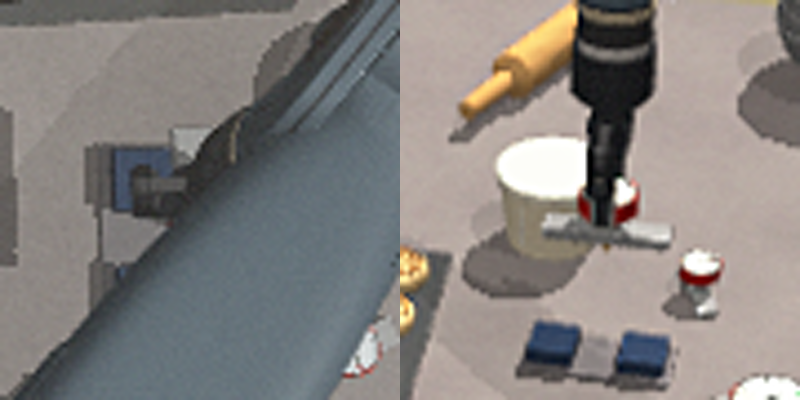

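The gauge is held level, base at right-panel (545..670, 228), and the stand is empty. I carry it over the slicer.

Call:
move_arm(
  series=[
    {"tx":-0.1,"ty":0.35,"tz":0,"spin":0,"hand":-1},
    {"tx":-0.2,"ty":0.7,"tz":0,"spin":0,"hand":-1},
    {"tx":-0.2,"ty":0.75,"tz":0,"spin":0,"hand":-1},
    {"tx":-0.2,"ty":0.75,"tz":0,"spin":0,"hand":-1},
    {"tx":-0.2,"ty":0.75,"tz":0,"spin":0,"hand":-1},
    {"tx":-0.2,"ty":0.75,"tz":0,"spin":0,"hand":-1},
    {"tx":-0.2,"ty":0.75,"tz":0,"spin":0,"hand":-1},
    {"tx":-0.2,"ty":0.75,"tz":0,"spin":0,"hand":-1},
    {"tx":-0.2,"ty":0.75,"tz":0,"spin":0,"hand":-1},
    {"tx":-0.23,"ty":0.65,"tz":0,"spin":0,"hand":-1},
    {"tx":0,"ty":0,"tz":0,"spin":0,"hand":-1},
    {"tx":0,"ty":0,"tz":0,"spin":0,"hand":-1},
  ],
)

```text
time_s: 8.25
tool_pos: [0.5762, 0.0339, 0.1676]
eef_rot: [[-1.0, -0.004, -0.003], [-0.004, 1.0, -0.0], [0.003, -0.0, -1.0]]
wrist_force: [-0.8, 0.1, -4.2]
gripper_width: 0.0544
finger_force: 54.5
```

```bash
python3 d.py g3 .576 .03 .14
```

```text
[0.5762 0.0339 0.1676] [[-1.     -0.0037 -0.0035]
 [-0.0037  1.     -0.0002]
 [ 0.0035 -0.0002 -1.    ]] [-0.8223  0.1025 -4.1979] [-3.2769 10.4605  6.8252 86.563  -0.0228 -3.4883] 8.25
```

View pics/g3.png

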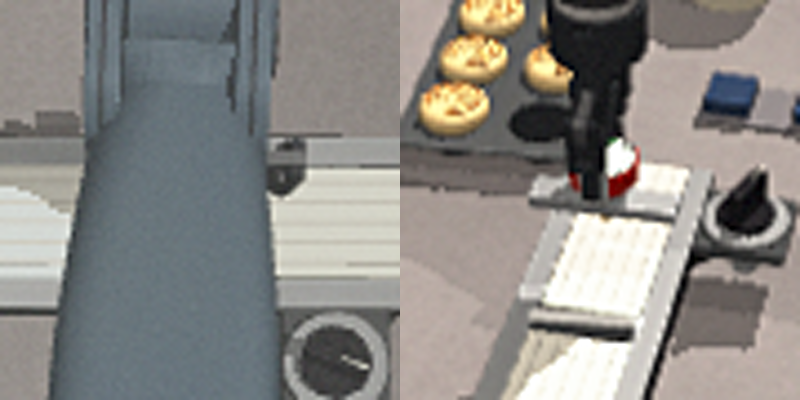

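Base is across the channel, at about (530..676, 200) in the right panel and near centre. I lower it.

Call:
move_arm(
  series=[
    {"tx":-0.04,"ty":0,"tz":0.3,"spin":0,"hand":-1},
    {"tx":0,"ty":0,"tz":0.4,"spin":0,"hand":-1},
    {"tx":0,"ty":0,"tz":0.3,"spin":0,"hand":-1},
    {"tx":0,"ty":0,"tz":0.2,"spin":0,"hand":-1},
    {"tx":0,"ty":0,"tz":0.1,"spin":0,"hand":-1},
    {"tx":0,"ty":0,"tz":0.1,"spin":0,"hand":-1},
    {"tx":0,"ty":0,"tz":0.04,"spin":0,"hand":-1},
    {"tx":0,"ty":0,"tz":0,"spin":0,"hand":-1},
    {"tx":0,"ty":0,"tz":0,"spin":0,"hand":-1},
  ],
)

```text
time_s: 9.25
tool_pos: [0.5799, 0.0323, 0.0982]
eef_rot: [[-1.0, -0.001, 0.001], [-0.001, 1.0, -0.0], [-0.001, -0.0, -1.0]]
wrist_force: [-1.2, -0.1, -2.6]
gripper_width: 0.0544
finger_force: 54.6
```

Call:
move_arm(
  series=[
    {"tx":0,"ty":0,"tz":0.06,"spin":0,"hand":-1},
    {"tx":0,"ty":0,"tz":0.06,"spin":0,"hand":-1},
    {"tx":0,"ty":0,"tz":0.06,"spin":0,"hand":-1},
    {"tx":0,"ty":0,"tz":0,"spin":0,"hand":-1},
    {"tx":0,"ty":0,"tz":0,"spin":0,"hand":-1},
  ],
)

```text
time_s: 9.75
tool_pos: [0.5801, 0.0324, 0.0946]
eef_rot: [[-1.0, -0.001, 0.004], [-0.001, 1.0, -0.001], [-0.004, -0.001, -1.0]]
wrist_force: [-10.6, -0.8, 18.3]
gripper_width: 0.0548
finger_force: 57.0
```

Call:
move_arm(
  series=[
    {"tx":0,"ty":0,"tz":0.05,"spin":0,"hand":-1},
    {"tx":0,"ty":0,"tz":0,"spin":0,"hand":-1},
    {"tx":0,"ty":0,"tz":0,"spin":0,"hand":-1},
    {"tx":0,"ty":0,"tz":0,"spin":0,"hand":-1},
    {"tx":0,"ty":0,"tz":0,"spin":0,"hand":-1},
  ],
)

```text
time_s: 10.25
tool_pos: [0.5802, 0.0324, 0.0945]
eef_rot: [[-1.0, -0.001, 0.006], [-0.001, 1.0, -0.001], [-0.006, -0.001, -1.0]]
wrist_force: [-14.4, 0.2, 26.5]
gripper_width: 0.0544
finger_force: 57.8
```

```bash
python3 d.py g4 .576 .03 .09
```

```text
[0.5802 0.0324 0.0945] [[-1.     -0.0014  0.0057]
 [-0.0014  1.     -0.0007]
 [-0.0057 -0.0007 -1.    ]] [-14.4101   0.2487  26.4973] [-3.4004 11.4332 -0.3946 77.8451 -0.023  -3.4786] 10.25
```

View pics/g4.png

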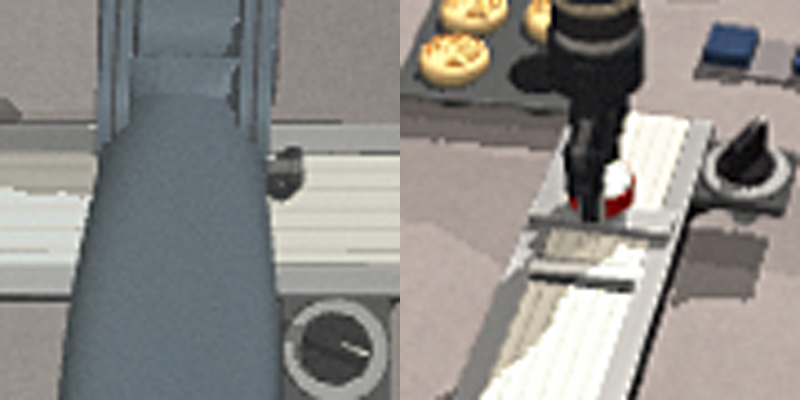

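Base lies flat across both runners, (528..670, 225) in the right panel. I relieve the pressure, then release and lift.

Call:
move_arm(
  series=[
    {"tx":0,"ty":0,"tz":-0.1,"spin":0,"hand":-1},
    {"tx":0,"ty":0,"tz":-0.08,"spin":0,"hand":-1},
    {"tx":0,"ty":0,"tz":0,"spin":0,"hand":-1},
    {"tx":0,"ty":0,"tz":0,"spin":0,"hand":1},
    {"tx":0,"ty":0,"tz":0,"spin":0,"hand":1},
    {"tx":0,"ty":0,"tz":0,"spin":0,"hand":1},
    {"tx":0,"ty":0,"tz":0,"spin":0,"hand":1},
    {"tx":0,"ty":0,"tz":0,"spin":0,"hand":1},
    {"tx":0,"ty":0,"tz":0,"spin":0,"hand":1},
  ],
)

```text
time_s: 11.25
tool_pos: [0.5794, 0.0324, 0.0948]
eef_rot: [[-1.0, -0.001, 0.0], [-0.001, 1.0, 0.0], [-0.0, 0.0, -1.0]]
wrist_force: [-0.1, -0.4, -0.2]
gripper_width: 0.0852
finger_force: 0.0
```

Call:
move_arm(
  series=[
    {"tx":0,"ty":0,"tz":-0.3,"spin":0,"hand":1},
    {"tx":0,"ty":0,"tz":-0.6,"spin":0,"hand":1},
    {"tx":0,"ty":0,"tz":-0.6,"spin":0,"hand":1},
    {"tx":0.54,"ty":-0.47,"tz":0,"spin":0,"hand":1},
    {"tx":0.54,"ty":-0.47,"tz":0,"spin":0,"hand":1},
    {"tx":0.54,"ty":-0.47,"tz":0,"spin":0,"hand":1},
    {"tx":0.54,"ty":-0.48,"tz":0,"spin":0,"hand":1},
    {"tx":0,"ty":0,"tz":0,"spin":-1,"hand":1},
    {"tx":0,"ty":0,"tz":0,"spin":-1,"hand":1},
    {"tx":0,"ty":0,"tz":0,"spin":-1,"hand":1},
    {"tx":0,"ty":0,"tz":0,"spin":-1,"hand":1},
    {"tx":0,"ty":0,"tz":0,"spin":-1,"hand":1},
  ],
)

```text
time_s: 12.45
tool_pos: [0.4719, -0.0624, 0.1714]
eef_rot: [[-0.938, -0.346, 0.002], [-0.346, 0.938, -0.001], [-0.002, -0.001, -1.0]]
wrist_force: [-0.2, -0.7, -0.5]
gripper_width: 0.0853
finger_force: 0.0
```

Call:
move_arm(
  series=[
    {"tx":0,"ty":0,"tz":0,"spin":-1,"hand":1},
    {"tx":0,"ty":0,"tz":0,"spin":-1,"hand":1},
    {"tx":0,"ty":0,"tz":0,"spin":-1,"hand":1},
    {"tx":0,"ty":0,"tz":0,"spin":-1,"hand":1},
    {"tx":0,"ty":0,"tz":0,"spin":-1,"hand":1},
    {"tx":0,"ty":0,"tz":0,"spin":-1,"hand":1},
    {"tx":0,"ty":0,"tz":0,"spin":-1,"hand":1},
    {"tx":0,"ty":0,"tz":0,"spin":-1,"hand":1},
    {"tx":0,"ty":0,"tz":0,"spin":-1,"hand":1},
    {"tx":0,"ty":0,"tz":0,"spin":-1,"hand":1},
    {"tx":0,"ty":0,"tz":0,"spin":-1,"hand":1},
    {"tx":0,"ty":0,"tz":0,"spin":-1,"hand":1},
  ],
)

```text
time_s: 13.65
tool_pos: [0.4719, -0.0624, 0.1713]
eef_rot: [[-0.371, -0.929, 0.002], [-0.929, 0.371, -0.001], [-0.0, -0.002, -1.0]]
wrist_force: [0.6, -0.2, -0.6]
gripper_width: 0.086
finger_force: 0.0
```

```bash
cat > e.py <<'E'
import sys
from h import *
np.set_printoptions(precision=4,suppress=True)
s=ctrl.state();print(s["tool_pos"],s["eef_rot"],s["time_s"])
o=[]
for c,S,k in(("side",(.576,.032,.12),25),("side",(.53,-.02,.1),50)):
    im=viewer.read_camera(c);u,v=proj(c,S).astype(int)
    o.append(cv2.resize(im[v-k:v+k,u-k:u+k],(400,400),interpolation=2))
cv2.imwrite(f"pics/{sys.argv[1]}.png",np.hstack(o))
viewer.read_camera("top")
for c in("top","side"):
    print(c,proj(c,(.576,.032,.12)))
    for o in viewer.outline_of(c,"gauge"):
        if o["confidence"]>.3:print(o["confidence"],np.array(o["centre"])*[512,384],o["region"].sum())
E
python3 e.py g5
```

```text
[ 0.4719 -0.0624  0.1713] [[-0.3709 -0.9287  0.0018]
 [-0.9287  0.3709 -0.0005]
 [-0.0002 -0.0018 -1.    ]] 13.65
top [253.0516 177.6929]
0.85 [324.8128 264.6912] 924
0.84 [255.7952 179.2128] 416
0.75 [403.8144 236.6976] 247
side [240.4284 191.5008]
0.97 [321.28   179.4048] 502
0.63 [241.92   196.6848] 349
0.48 [307.9168 148.1856] 88
```

View pics/g5.png

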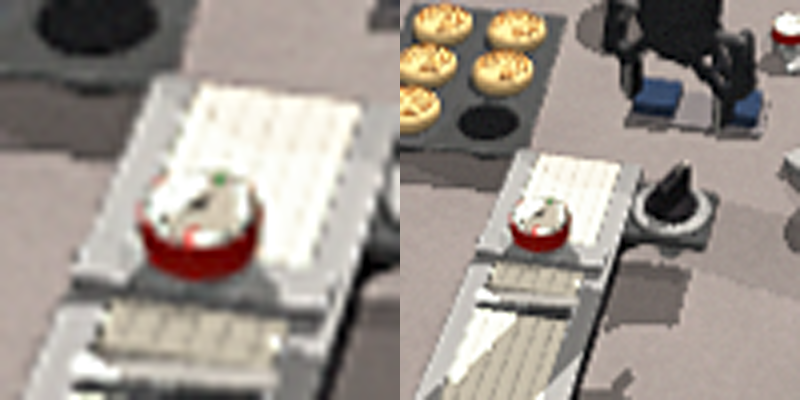

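The gauge stands flat and free: dial at (200,215) in the left panel, knob at (672,205) in the right, gripper above the knob. That was the tenth picture, so I now read the dial numerically by rectifying its face.

```bash
cat > r.py <<'E'
from h import *
np.set_printoptions(precision=3,suppress=True)
G=np.mgrid[-40:41,-40:41]*.001
def dial(c,guess=(.576,.032),n=1):
    ims=[]
    for _ in range(n): ims.append(viewer.read_camera(c).astype(np.float32))
    im=np.mean(ims,0)
    def samp(P):
        uv=np.array([proj(c,p) for p in P]).astype(np.float32)
        return cv2.remap(im,uv[:,:1],uv[:,1:],cv2.INTER_CUBIC)[:,0]
    # centre: red side/rim pixels on face-plane grid
    P=np.stack([guess[0]+G[0],guess[1]+G[1],0*G[0]+.12],-1).reshape(-1,3)
    s=samp(P);red=(s[:,2]>90)&(s[:,1]<.5*s[:,2])
    if c=="top": 
        (cx,cy),r=cv2.minEnclosingCircle(P[red][:,:2].astype(np.float32)*1000);ctr=np.array([cx,cy])/1000
    else:
        ctr=np.array(guess);r=0
    th=np.radians(np.arange(0,360,4))
    prof={}
    for nm,rs in(("in",np.arange(.005,.017,.001)),("out",np.arange(.016,.025,.001))):
        Q=np.array([[ctr[0]+q*np.cos(t),ctr[1]+q*np.sin(t),.12] for t in th for q in rs])
        prof[nm]=samp(Q).reshape(len(th),len(rs),3).mean(1)
    d=prof["in"].mean(1);o=prof["out"]
    redm=o[:,2]-o[:,:2].mean(1);grn=o[:,1]-o[:,[0,2]].mean(1)
    A=lambda w,p=3:(lambda w:np.degrees(np.angle((w*np.exp(1j*th)).sum())))(np.where(w>np.sort(w)[-7],w-np.sort(w)[-7],0))
    a=A(-d+255);g=A(grn);rd=A(redm)
    # clockwise from above = decreasing angle; reading from the green mark
    w=lambda x:(x+180)%360-180
    print(c,"ctr",ctr,"r",r,"needle",a,"green",g,"red",rd,"read(green)",8+w(g-a)/24,"read(red)",((rd-a)%360)/24)
    return d,grn,redm
if __name__=="__main__":
    d,g,r=dial("top");print(d.astype(int));print(g.astype(int))
    dial("side",(.576,.032))
E
python3 r.py
```

```text
Traceback (most recent call last):
  File "r.py", line 32, in <module>
    d,g,r=dial("top");print(d.astype(int));print(g.astype(int))
          ~~~~^^^^^^^
  File "r.py", line 13, in dial
    s=samp(P);red=(s[:,2]>90)&(s[:,1]<.5*s[:,2])
  File "r.py", line 9, in samp
    uv=np.array([proj(c,p) for p in P]).astype(np.float32)
                 ~~~~^^^^^
  File "h.py", line 9, in proj
    c=viewer.calibration(cam);p=np.array(c["R"])@np.array(X)+np.array(c["t"])
ValueError: time passes only in moves, steps and waits
```

```bash
python3 - <<'E'
s=open('r.py').read()
s=s.replace("    def samp(P):\n        uv=np.array([proj(c,p) for p in P]).astype(np.float32)\n","    K=viewer.calibration(c);R=np.array(K['R']);T=np.array(K['t'])\n    def samp(P):\n        p=P@R.T+T;uv=np.c_[K['fx']*p[:,0]/p[:,2]+K['cx'],K['fy']*p[:,1]/p[:,2]+K['cy']].astype(np.float32)\n")
open('r.py','w').write(s)
E
python3 r.py
```

```text
top ctr [0.57  0.032] r 23.307823181152344 needle 2.341888482410186 green -76.94094981371035 red 72.65212268214383 read(green) 4.696548404328311 read(red) 2.9295930916555686
[110 108 109 113 123 138 154 165 171 173 172 171 170 169 169 168 167 167
 167 167 167 168 171 173 174 172 170 168 166 165 164 167 171 172 169 163
 156 153 157 166 178 188 193 193 192 189 185 184 187 195 200 199 196 196
 198 197 188 175 164 161 165 170 170 168 167 168 169 170 170 170 169 169
 170 169 166 164 161 158 155 153 153 153 151 145 137 129 123 117 113 111]
[  1   1   1   2   3   4   4   2   1   3   4   5   5   5   4  -7 -23 -27
 -10   6   6   2   2   1  -1  -4  -5  -3  -4  -8  -8  -5  -7  -9  -9  -7
  -5  -8 -14 -16 -12  -9  -7  -7  -7  -8  -9 -10 -12 -13 -13 -10 -10 -11
  -7  -4  -5  -6  -5  -8  -9  -6  -4  -3   0   0   0   1   3  16  37  45
  29   6   0   1   2   2   2   2   2   2   2   2   1   2   2   2   2   2]
side ctr [0.576 0.032] r 0 needle -84.33408266410588 green -93.24914507266304 red 78.67902234632331 read(green) 7.628539066310118 read(red) 6.792212708767882
```

```bash
cat > r2.py <<'E'
from h import *
from scipy.optimize import minimize
np.set_printoptions(precision=4,suppress=True,linewidth=150)
th=np.radians(np.arange(0,360,3))
def read(c,im,guess,zf=.12,fix=None):
    im=im.astype(np.float32);K=viewer.calibration(c);R=np.array(K['R']);T=np.array(K['t'])
    def S(ctr,rs):
        P=np.array([[ctr[0]+q*np.cos(t),ctr[1]+q*np.sin(t),zf] for t in th for q in rs])
        p=P@R.T+T;uv=np.c_[K['fx']*p[:,0]/p[:,2]+K['cx'],K['fy']*p[:,1]/p[:,2]+K['cy']].astype(np.float32)
        return cv2.remap(im,uv[:,:1],uv[:,1:],cv2.INTER_LINEAR)[:,0].reshape(len(th),len(rs),3)
    red=lambda a:(a[...,2]-a[...,:2].mean(-1))/(a.sum(-1)+30)
    best=max(((red(S((guess[0]+x,guess[1]+y),[.026,.027,.028])).mean()-red(S((guess[0]+x,guess[1]+y),[.014,.018,.021,.023])).mean(),guess[0]+x,guess[1]+y)
        for x in np.arange(-.012,.0121,.001) for y in np.arange(-.012,.0121,.001)))
    ctr=np.array(best[1:]) if fix is None else fix
    a=S(ctr,np.arange(.006,.0165,.001));g=a.sum(-1)
    g=g/ (cv2.blur(np.tile(g,(3,1)),(1,31))[len(th):-len(th)])   # local shading out
    d=g.mean(1);k=np.argsort(d)[:8]
    i=d.argmin();w=np.array([max(0,.97-d[(i+j)%len(d)]) for j in range(-6,7)])
    need=np.degrees(th[i])+3*(w*np.arange(-6,7)).sum()/max(w.sum(),1e-6)
    o=S(ctr,np.arange(.016,.0235,.001)).mean(1);gr=o[:,1]-o[:,[0,2]].mean(1)
    i=gr.argmax();w=np.array([max(0,gr[(i+j)%len(d)]-5) for j in range(-6,7)]);green=np.degrees(th[i])+3*(w*np.arange(-6,7)).sum()/w.sum()
    rr=red(S(ctr,np.arange(.013,.0215,.001)).mean(1));i=rr.argmax();redm=np.degrees(th[i])
    print(c,"ctr",ctr,"score",round(best[0],3),"needle",need%360,"depth",d.min(),"green",green%360,"red",redm,"sep",(redm-green)%360,"read",((green-need+192)%360)/24)
    print("  dark dirs",[(int(np.degrees(th[j])),round(float(d[j]),2)) for j in k])
if __name__=="__main__":
    read("top",cv2.imread("pics/top0.png"),(.4814,-.3138),.074)
    read("side",cv2.imread("pics/side0.png"),(.4814,-.3138),.074)
    for c in("top","side"): 
        im=viewer.read_camera(c);read(c,im,(.576,.032))
E
python3 r2.py
```

```text
top ctr [ 0.4814 -0.3128] score 0.125 needle 112.8138376005122 depth 0.7149189 green 259.2797789967856 red 90.0 sep 190.72022100321442 read 14.102747558178057
  dark dirs [(114, 0.71), (111, 0.73), (117, 0.75), (108, 0.77), (119, 0.81), (105, 0.84), (123, 0.88), (102, 0.91)]
side ctr [ 0.4804 -0.3028] score 0.19 needle 270.01646671485025 depth 0.778253 green nan red 87.0 sep nan read nan
  dark dirs [(270, 0.78), (267, 0.8), (273, 0.81), (264, 0.83), (276, 0.84), (87, 0.87), (261, 0.87), (84, 0.88)]
top ctr [0.578 0.031] score 0.093 needle 40.683445185193335 depth 0.78700334 green 259.57433995216314 red 87.0 sep 187.42566004783686 read 2.120453948623743
  dark dirs [(39, 0.79), (36, 0.8), (42, 0.81), (45, 0.85), (33, 0.85), (48, 0.89), (51, 0.91), (29, 0.92)]
side ctr [0.578 0.039] score 0.203 needle 278.8107284555463 depth 0.7461348 green 259.25457761525854 red 87.0 sep 187.74542238474146 read 7.185160381654676
  dark dirs [(276, 0.75), (273, 0.75), (279, 0.76), (270, 0.78), (282, 0.78), (285, 0.8), (288, 0.81), (291, 0.81)]r2.py:21: RuntimeWarning: invalid value encountered in scalar divide
  i=gr.argmax();w=np.array([max(0,gr[(i+j)%len(d)]-5) for j in range(-6,7)]);green=np.degrees(th[i])+3*(w*np.arange(-6,7)).sum()/w.sum()
```

The top-view reading checks out: 14.1 for the free probe at the start, 2.1 mm now, with the gauge at (0.578, 0.031). I need about 5.9 mm, so roughly 67° clockwise (spin +16.8). I go down onto the bar and grip.

Call:
move_arm(
  series=[
    {"tx":0,"ty":0,"tz":0.5,"spin":-0.6,"hand":1},
    {"tx":0,"ty":0,"tz":0.5,"spin":0,"hand":1},
    {"tx":0,"ty":0,"tz":0.4,"spin":0,"hand":1},
    {"tx":0,"ty":0,"tz":0.3,"spin":0,"hand":1},
    {"tx":0,"ty":0,"tz":0,"spin":0,"hand":1},
    {"tx":0,"ty":0,"tz":0,"spin":0,"hand":-1},
    {"tx":0,"ty":0,"tz":0,"spin":0,"hand":-1},
    {"tx":0,"ty":0,"tz":0,"spin":0,"hand":-1},
    {"tx":0,"ty":0,"tz":0,"spin":0,"hand":-1},
    {"tx":0,"ty":0,"tz":0,"spin":0,"hand":-1},
    {"tx":0,"ty":0,"tz":0,"spin":0,"hand":-1},
    {"tx":0,"ty":0,"tz":0,"spin":0,"hand":-1},
  ],
  squeeze=30,
)

```text
time_s: 15.35
tool_pos: [0.4721, -0.0623, 0.0856]
eef_rot: [[-0.335, -0.942, 0.002], [-0.942, 0.335, -0.0], [-0.0, -0.002, -1.0]]
wrist_force: [0.3, 0.2, 4.0]
gripper_width: 0.0134
finger_force: 32.2
```

Bar is gripped (13.4 mm opening). I turn clockwise by most of it, then read.

Call:
move_arm(
  series=[
    {"tx":0,"ty":0,"tz":0,"spin":1,"hand":-1},
    {"tx":0,"ty":0,"tz":0,"spin":1,"hand":-1},
    {"tx":0,"ty":0,"tz":0,"spin":1,"hand":-1},
    {"tx":0,"ty":0,"tz":0,"spin":1,"hand":-1},
    {"tx":0,"ty":0,"tz":0,"spin":1,"hand":-1},
    {"tx":0,"ty":0,"tz":0,"spin":1,"hand":-1},
    {"tx":0,"ty":0,"tz":0,"spin":1,"hand":-1},
    {"tx":0,"ty":0,"tz":0,"spin":1,"hand":-1},
    {"tx":0,"ty":0,"tz":0,"spin":1,"hand":-1},
    {"tx":0,"ty":0,"tz":0,"spin":1,"hand":-1},
    {"tx":0,"ty":0,"tz":0,"spin":0,"hand":-1},
  ],
)

```text
time_s: 16.45
tool_pos: [0.4711, -0.0615, 0.0856]
eef_rot: [[-0.862, -0.506, -0.0], [-0.506, 0.862, 0.002], [-0.0, 0.002, -1.0]]
wrist_force: [-2.5, 2.9, 5.5]
gripper_width: 0.0135
finger_force: 32.7
```

```bash
sed -i '/top0.png/d;/side0.png/d' r2.py; python3 r2.py; python3 -c "
from h import *
R=np.array(ctrl.state()['eef_rot']);print(np.degrees(np.arctan2(R[1,1],R[0,1])))"
```

```text
top ctr [0.577 0.031] score 0.121 needle 332.1111146715119 depth 0.749629 green 262.5128862985713 red 84.0 sep 181.4871137014287 read 5.10007381779414
  dark dirs [(330, 0.75), (333, 0.76), (327, 0.77), (336, 0.8), (324, 0.84), (339, 0.85), (342, 0.89), (321, 0.91)]
side ctr [0.577 0.039] score 0.22 needle 295.0622172641225 depth 0.7563227 green 309.1337011769183 red 84.0 sep 134.8662988230817 read 8.586311829699824
  dark dirs [(297, 0.76), (294, 0.77), (300, 0.77), (291, 0.8), (303, 0.81), (288, 0.84), (306, 0.87), (285, 0.87)]
120.4726847222164
```

Call:
move_arm(
  series=[
    {"tx":0,"ty":0,"tz":0,"spin":1,"hand":-1},
    {"tx":0,"ty":0,"tz":0,"spin":1,"hand":-1},
    {"tx":0,"ty":0,"tz":0,"spin":1,"hand":-1},
    {"tx":0,"ty":0,"tz":0,"spin":1,"hand":-1},
    {"tx":0,"ty":0,"tz":0,"spin":1,"hand":-1},
    {"tx":0,"ty":0,"tz":0,"spin":1,"hand":-1},
    {"tx":0,"ty":0,"tz":0,"spin":1,"hand":-1},
    {"tx":0,"ty":0,"tz":0,"spin":0.8,"hand":-1},
    {"tx":0,"ty":0,"tz":0,"spin":0,"hand":-1},
    {"tx":0,"ty":0,"tz":0,"spin":0,"hand":-1},
  ],
)

```text
time_s: 17.55
tool_pos: [0.4708, -0.0604, 0.0856]
eef_rot: [[-1.0, 0.012, -0.001], [0.012, 1.0, 0.004], [0.001, 0.004, -1.0]]
wrist_force: [-2.5, 4.6, 6.3]
gripper_width: 0.0139
finger_force: 32.8
```

```bash
python3 r2.py; python3 -c "
from h import *
R=np.array(ctrl.state()['eef_rot']);print(np.degrees(np.arctan2(R[1,1],R[0,1])))"
```

```text
top ctr [0.577 0.031] score 0.119 needle 273.6006717460071 depth 0.7769384 green 262.163084714984 red 84.0 sep 181.836915285016 read 7.523433873707371
  dark dirs [(276, 0.78), (279, 0.79), (273, 0.8), (270, 0.82), (282, 0.84), (267, 0.84), (264, 0.86), (261, 0.89)]
side ctr [0.577 0.039] score 0.223 needle 293.11919492537857 depth 0.83089346 green 268.7078063756251 red 84.0 sep 175.29219362437487 read 6.98285881042694
  dark dirs [(297, 0.83), (294, 0.84), (300, 0.84), (291, 0.85), (288, 0.86), (303, 0.87), (285, 0.87), (282, 0.88)]
89.303968464406
```

Call:
move_arm(
  series=[
    {"tx":0,"ty":0,"tz":0,"spin":0.8,"hand":-1},
    {"tx":0,"ty":0,"tz":0,"spin":0.7,"hand":-1},
    {"tx":0,"ty":0,"tz":0,"spin":0,"hand":-1},
    {"tx":0,"ty":0,"tz":0,"spin":0,"hand":-1},
    {"tx":0,"ty":0,"tz":0,"spin":0,"hand":-1},
  ],
)

```text
time_s: 18.15
tool_pos: [0.4708, -0.0602, 0.0855]
eef_rot: [[-0.993, 0.116, -0.001], [0.116, 0.993, 0.004], [0.001, 0.004, -1.0]]
wrist_force: [-2.6, 5.9, 6.5]
gripper_width: 0.0134
finger_force: 32.8
```

```bash
cat >> r2.py <<'E'
    top=viewer.read_camera("top")
    for f in((.5755,.031),(.577,.031),(.5785,.031),(.577,.0295),(.577,.0325)): read("top",top,(.576,.032),fix=np.array(f))
E
python3 r2.py | grep -v side
```

```text
top ctr [0.577 0.031] score 0.12 needle 256.0429366046245 depth 0.64913607 green 262.26768045095076 red 84.0 sep 181.73231954904924 read 8.25936432693026
  dark dirs [(258, 0.65), (255, 0.66), (261, 0.7), (252, 0.7), (248, 0.76), (264, 0.78), (246, 0.84), (267, 0.87)]
  dark dirs [(273, 0.85), (276, 0.85), (294, 0.85), (270, 0.86), (297, 0.86), (291, 0.86), (267, 0.86), (279, 0.86)]
top ctr [0.5755 0.031 ] score 0.12 needle 264.4194194595878 depth 0.63486046 green 266.6715324742368 red 81.0 sep 174.3284675257632 read 8.093838042277042
  dark dirs [(267, 0.63), (264, 0.65), (261, 0.71), (270, 0.72), (258, 0.77), (273, 0.81), (255, 0.83), (276, 0.9)]
top ctr [0.577 0.031] score 0.12 needle 256.0961612784948 depth 0.6538061 green 262.19021420714984 red 84.0 sep 181.80978579285016 read 8.253918872027294
  dark dirs [(258, 0.65), (255, 0.66), (261, 0.7), (252, 0.7), (248, 0.77), (264, 0.78), (246, 0.84), (267, 0.87)]
top ctr [0.5785 0.031 ] score 0.12 needle 248.12978040076518 depth 0.67084193 green 257.74533920133763 red 90.0 sep 192.25466079866237 read 8.400648283357185
  dark dirs [(248, 0.67), (246, 0.68), (252, 0.69), (243, 0.73), (255, 0.76), (239, 0.8), (258, 0.84), (237, 0.87)]
top ctr [0.577  0.0295] score 0.12 needle 254.51125855433233 depth 0.6521954 green 261.7742945134708 red 87.0 sep 185.2257054865292 read 8.302626498297437
  dark dirs [(255, 0.65), (258, 0.66), (252, 0.67), (261, 0.71), (248, 0.72), (246, 0.78), (264, 0.8), (243, 0.86)]
top ctr [0.577  0.0325] score 0.12 needle 257.99631968526666 depth 0.6557172 green 262.7069467417392 red 84.0 sep 181.29305325826078 read 8.196276127353023
  dark dirs [(258, 0.66), (261, 0.68), (255, 0.7), (264, 0.76), (252, 0.77), (248, 0.85), (267, 0.85), (246, 0.92)]
```

Call:
move_arm(
  series=[
    {"tx":0,"ty":0,"tz":0,"spin":-0.8,"hand":-1},
    {"tx":0,"ty":0,"tz":0,"spin":0,"hand":-1},
    {"tx":0,"ty":0,"tz":0,"spin":0,"hand":-1},
    {"tx":0,"ty":0,"tz":0,"spin":0,"hand":-1},
  ],
)

```text
time_s: 18.7
tool_pos: [0.4708, -0.0603, 0.0856]
eef_rot: [[-0.998, 0.06, -0.001], [0.06, 0.998, 0.004], [0.001, 0.004, -1.0]]
wrist_force: [-3.8, 4.7, 6.5]
gripper_width: 0.0132
finger_force: 32.7
```

```bash
python3 r2.py | grep ^top
```

```text
top ctr [0.577 0.031] score 0.119 needle 260.9466674418738 depth 0.64254105 green 262.3728136242906 red 84.0 sep 181.6271863757094 read 8.0594227576007
top ctr [0.5755 0.031 ] score 0.12 needle 267.34867890254156 depth 0.62876445 green 266.4369102334137 red 81.0 sep 174.5630897665863 read 7.962009638786339
top ctr [0.577 0.031] score 0.12 needle 260.91303632908784 depth 0.6382269 green 262.4193841640024 red 84.0 sep 181.5806158359976 read 8.06276449312144
top ctr [0.5785 0.031 ] score 0.12 needle 254.428115981841 depth 0.64882797 green 258.30240915058 red 90.0 sep 191.69759084942 read 8.161428882030792
top ctr [0.577  0.0295] score 0.12 needle 259.7316109404708 depth 0.5984611 green 261.8163237657487 red 87.0 sep 185.18367623425132 read 8.08686303438658
top ctr [0.577  0.0325] score 0.12 needle 263.83895203296555 depth 0.6927052 green 263.1248235705374 red 84.0 sep 180.8751764294626 read 7.970244647398826
```

Reads about 8.05 to 8.15. I release, lift clear and read again.

Call:
move_arm(
  series=[
    {"tx":0,"ty":0,"tz":0,"spin":0,"hand":1},
    {"tx":0,"ty":0,"tz":0,"spin":0,"hand":1},
    {"tx":0,"ty":0,"tz":0,"spin":0,"hand":1},
    {"tx":0,"ty":0,"tz":0,"spin":0,"hand":1},
    {"tx":0,"ty":0,"tz":0,"spin":0,"hand":1},
    {"tx":0,"ty":0,"tz":-0.3,"spin":0,"hand":1},
    {"tx":0,"ty":0,"tz":-0.6,"spin":0,"hand":1},
    {"tx":0,"ty":0,"tz":-0.8,"spin":0,"hand":1},
    {"tx":0,"ty":0,"tz":-0.6,"spin":0,"hand":1},
    {"tx":0.5,"ty":-0.7,"tz":0,"spin":0,"hand":1},
    {"tx":0,"ty":0,"tz":0,"spin":0,"hand":1},
    {"tx":0,"ty":0,"tz":0,"spin":0,"hand":1},
  ],
)

```text
time_s: 20.05
tool_pos: [0.4442, -0.0962, 0.1999]
eef_rot: [[-0.998, 0.064, 0.001], [0.064, 0.998, 0.0], [-0.001, 0.0, -1.0]]
wrist_force: [-0.6, 1.2, -0.9]
gripper_width: 0.0854
finger_force: 0.0
```

```bash
python3 r2.py | grep ^top; python3 -c "
from h import *
for c in('top','side'):
    viewer.read_camera(c)
    for n in('guard','apples','flour_tub','muffin_tin'):
        print(c,n,[(at_z(c,p,0)[:2].round(3),round(k,2)) for p,k in marks(c,n)[:2]])"
```

```text
top ctr [0.578 0.031] score 0.114 needle 256.7660622403167 depth 0.6689446 green 259.5898226736503 red 87.0 sep 187.4101773263497 read 8.117656684722233
top ctr [0.5755 0.031 ] score 0.115 needle 267.40041051039753 depth 0.6339095 green 266.5216926055347 red 81.0 sep 174.47830739446528 read 7.963386753964049
top ctr [0.577 0.031] score 0.115 needle 260.97113830662266 depth 0.6438722 green 262.47014066358497 red 84.0 sep 181.52985933641503 read 8.062458431540096
top ctr [0.5785 0.031 ] score 0.115 needle 254.51702240385148 depth 0.6550595 green 258.3125331430213 red 90.0 sep 191.6874668569787 read 8.158146280798743
top ctr [0.577  0.0295] score 0.115 needle 259.84944408641934 depth 0.599801 green 261.84795410766543 red 87.0 sep 185.15204589233457 read 8.083271250885254
top ctr [0.577  0.0325] score 0.115 needle 263.8673464083933 depth 0.6997666 green 263.1257049977237 red 84.0 sep 180.8742950022763 read 7.969098274555432
top guard [(array([0.308, 0.278]), 0.62)]
top apples [(array([0.477, 0.589]), 0.97)]
top flour_tub [(array([ 0.557, -0.525]), 0.89)]
top muffin_tin [(array([ 0.74 , -0.285]), 0.81), (array([0.594, 0.03 ]), 0.71)]
side guard []
side apples [(array([0.48, 0.59]), 0.9)]
side flour_tub [(array([ 0.549, -0.508]), 0.93), (array([ 0.606, -0.083]), 0.63)]
side muffin_tin [(array([ 0.732, -0.273]), 0.85)]
```

The reading holds at about 8.1 mm, the bystanders are unmoved and the arm is clear, so I hand it in.

```bash
python3 -c "
from h import *
print(workorder.job_done())"
```

```text
the job is handed in; nothing more can be done
None
```

The job is handed in: the gauge stands released and flat across the slicer's channel reading about 8.1 mm (within the 0.7 mm tolerance, judged from the top camera), the camera checks showed no bystander shifted, and it took about 21 s of the 54 s allowed; no verdict came back at hand-in.

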